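# Pin the embossing jig shut and hold it pressed

## Task

Fold the upper half of the clamshell embossing jig down, take the red-handled locating pin out of the punch rack, and push it straight down through the hole in the upper half into the hole of the base until its brass flange bears on the upper half and squeezes the sprung upper half fully shut on the base. Finish while holding: keep the pin in the gripper and keep pushing down on it, since the springs lift the upper half again as soon as the push ends, and do not lean on the jig itself with the fingers. Leave the other tools standing in the rack and everything else on the bench where it is.

Things in the scene. Friction and masses are not known exactly. Their poses are not given: they have to be found in the camera images.
- jig: Fixed grey base block of the clamshell jig, 170 (x) x 130 (y) x 36 (z) mm, brass plate on top. Origin: centre of its underside, on the bench. Its x runs from the hinge (x = -78 mm) to the free edge (x = +85 mm). It stands left or right of the middle, yawed up to 17 degrees, the hinge always on the robot's side.
- jig_lid (a joint): Hinge of the upper half (rad): 0 = folded down, parallel to the base; 1.5 = nearly upright, free edge up. Stiff friction hinge (0.28 N m, 3 to 6 N at 90 mm from the axis): stays at any angle. Starts at 0.95 to 1.4. The upper half is an aluminium frame (two side bars 12 mm wide, 130 mm over all) around the wooden platen.
- jig_hinge (a point): On the hinge axis, in the middle of the jig's width, 42 mm above the bench. The upper half reaches 158 mm from here.
- jig_platen (a joint): Sprung wooden platen of the upper half (133 x 100 x 14 mm, 22 to 155 mm from the hinge axis), sliding square to it (m): 0 = shut on the base (hard stop), 0.005 = sprung up, its rest. Folded down, 4.5 N starts it and 8.5 N shuts it; let go, it springs back. Its outer face is 8.5 mm above the hinge axis shut, 13.5 at rest: 50.5 and 55.5 mm above the bench folded down.
- platen_hole (a point): Centre of the 12.5 mm round through hole at the platen's top (outer) face, 113 mm from the hinge axis. A dark ring surrounds it. It moves with the upper half; folded down it is right above jig_hole.
- jig_hole (a point): Centre of the mouth of the 12.5 mm round blind hole in the base, 36 mm above the bench, 32 mm deep, at x = +35 mm, y = 0 of the base; its z axis points up.
- rack: Fixed dark wooden punch rack, 70 (x) x 250 (y) x 50 (z) mm, five 12.5 mm holes in a row along its y, 48 mm apart. Origin: centre of its underside. It stands on the other side from the jig. One tool hangs on its flange in each hole, shaft 10 mm in diameter, foot 10 mm above the bench; which tool is where varies.
- locating_pin: The part to use: steel pin, brass flange, the only red handle; upright in a hole of the rack, about 90 g. Origin: its tip (lower end); z runs up along it. Shaft 10 mm in diameter, 40 mm long, 4 mm chamfered tip; flange 26 mm in diameter, z = 40 to 45 mm; round handle 18 mm in diameter, z = 45 to 85 mm. Pushed home, its tip is 10.5 mm above the bench.
- punch_black: Leave alone: round punch standing in the rack: black handle 20 mm in diameter, 91 mm overall. Origin: lower end of its shaft.
- setter_steel: Leave alone: all-steel rivet setter in the rack: handle 14 mm in diameter, 97 mm overall. Origin: lower end of its shaft.
- awl_wood: Leave alone: awl in the rack: pale wooden mushroom handle, 97 mm overall. Origin: lower end of its shaft.
- punch_blue: Leave alone: punch in the rack: blue handle 19 mm in diameter, 80 mm overall. Origin: lower end of its shaft.
- glue_can: Leave alone: black glue can with a paper label, 90 mm in diameter, 125 mm tall, loose, at the back. Origin: centre of its underside.
- thread_spool: Leave alone: grey spool, 52 mm in diameter, 50 mm tall, loose, standing between the jig and the rack. Origin: centre of its underside.
- mallet: Leave alone: wooden mallet, 260 mm long, lying to the right. Origin: middle of its length.
- brass_weight: Leave alone: brass weight with a knob, 64 mm in diameter, 62 mm tall, to the left. Origin: centre of its underside.

How it is judged:
On the way, in this order (a step that is already met when the one before it is completed fails the run):
1. the upper half is folded down onto the base (value of joint jig_lid below 0.04 rad), for 0.2 s.
2. the pin has passed through the upper half into the hole of the base (value of joint jig_lid below 0.04 rad and horizontal distance between locating_pin and jig_hole below 0.004 m and z of locating_pin in the frame of jig_hole below -0.008 m), for 0.1 s.
At the end, for the whole second after the job is handed in: Through the last second: hinge within 0.02 rad of closed, platen within 1.8 mm of shut; pin at rest in the base hole (tip within 4 mm of its axis, 22.5 mm deep, tilt under 0.12 rad), pressing the jig with over 4 N; fingers on the pin with over 4 N, on the jig itself under 2 N (value of joint jig_lid below 0.02 rad and value of joint jig_platen below 0.0018 m and horizontal distance between locating_pin and jig_hole below 0.004 m and z of locating_pin in the frame of jig_hole below -0.0225 m and angle between locating_pin's own z axis and vertical below 0.12 rad and contact force between locating_pin and jig above 4 N and contact force between the fingers and locating_pin above 4 N and contact force between the fingers and jig below 2 N and linear speed of locating_pin below 0.02 m/s); the arm keeps its last pose, push and grip.
It fails at once if another tool in the rack is moved more than 40 mm from its place (distance of any of punch_black, setter_steel, awl_wood, punch_blue from where it was at the start of the episode above 0.04 m).
It fails at once if the glue can, spool, mallet or brass weight is moved more than 40 mm from its place (distance of any of glue_can, thread_spool, mallet, brass_weight from where it was at the start of the episode above 0.04 m).
It also fails if it takes over 58 s, if anything falls off the work surface, if the arm or the gripper's body presses on something with over 40 N, if the wrist force passes 120 N, or if a joint passes its speed limit or range.

## Robot

A 6-joint arm with a two-finger parallel gripper is mounted at the origin on the work surface. World frame = base frame: x ahead of the robot, y to its left, z up, the work surface at z = 0. Lengths are in m, angles in rad, forces in N, time in s.
With the tool pointing down it reaches from about 0.25 to 0.725 m from the base axis. Payload 4 kg.
Tool frame: the origin (TCP) lies midway between the tips of the shut fingers; the grasp point (between the pads) lies bot.pinch_z behind it (bot.pinch_z is the distance from the TCP to the grasp point, in m); z points along the fingers, y is the line along which they close (so a half turn about z gives the same grasp; the last joint's range is limited). The gripper opens to 85 mm and grips with 20 to 120 N. Pads are 22 mm wide; open, the fingers measure 114 mm over their backs; the gripper's body (76 mm by 85 mm) begins 54 mm behind the grasp point. The pads swing forward as they close: fully open they stand 13 mm farther back than shut.
Start: joints at [1.309, 0.241, 0.005, 1.335, 0, 1.571], TCP at [0.129, 0.483, 0.231] pointing down, gripper open.
Joint ranges: [-2.72, 2.72], [-1.05, 1.87], [-1.09, 1.28], [-1.99, 2.15], [-1.42, 1.44], [-3.14, 3.14]. Speed limits (rad/s): [2.79, 2.79, 3.14, 3.14, 3.14, 3.14].

## Interface

Orientations are given as a unit quaternion [x, y, z, w].
In Python, from workcell import bot, eyes, get_obs, job_done gives the robot as it stands (bot), with the cameras (eyes), the readings as plain functions and the job as plain functions.
- The arm moves only by the tool creep_tool, called after ">>>" as a command line: name --pt "numbers of a row" for each row, then --argument value for the rest. Schema: {"type":"object","properties":{"motion":{"type":"array","items":{"type":"array","items":{"type":"number"},"minItems":7,"maxItems":7},"minItems":1,"maxItems":10},"only":{"type":"string"},"quiet":{"type":"boolean"},"lines":{"type":"string"}},"required":["motion"],"additionalProperties":false}. motion is a list of rows, 1 to 10 of them, each of 7 numbers: a rotation vector rx, ry, rz in a scale on which 1.0 is 180 degrees, then dx, dy, dz in a scale on which 1.0 is 0.8 m, then the finger opening in m; each row is the pose to reach, as a shift and turn from the pose commanded when the call began, along the tool's axes at that moment; what a row does not reach only later rows make up. A row lasts 1/8 s, in which the tool goes at most 0.0625 m and 0.188 rad, less where a joint would pass 70% of its speed; a pose out of reach is approached as far as the arm can. The fingers move at their own pace and stop on an object; the grip force is fixed at half the most. Time passes only in rows, so rows that do not move let the fingers close. The tool returns the time, the measured TCP pose, the force, the opening and the grip force at its end. only (a regular expression) keeps the lines of the reply that match it, lines (a string "A,B") keeps lines A to B, and quiet returns only ok. No shift or turn number may pass 1 either way. Input that does not fit is refused with a message, and nothing moves.
- get_obs(): the state, without advancing time (a new reading comes with each control period).
- eyes.camera(name): name is "side" or "top" or "wrist"; returns the picture (420x560x3 uint8, red, green, blue); there is no depth.
- eyes.calibration(name): a dict with "mtx" (3x3 intrinsics, pixels), "R" (3x3) and "t" (3): a world point X has camera coordinates R X + t. Camera axes: x right, y down, z forward; pixel columns grow to the right and rows downward; lengths in m; the calibration is good to about 2 mm. The wrist camera is an equidistant fisheye: a pixel r from the principal point sees the ray r / f radians off the axis. A picture is of the moment at which its call begins: read the wrist's pose just before it. calibration takes no time and is no camera call; for the wrist camera it gives the pose at the moment of the call.
- job_done(): hands the job in; it is judged then, once.
The state is a dict: "clock": time; "joint_pos": joint angles; "joint_vel": joint speeds; "tau": joint torques, N m; "eef_pos": TCP position; "tool_rot": TCP orientation; "ft_force": force on the tool from outside, world axes, zero at the start; "ft_torque": the same for the moment, N m; "grip_width": finger opening in m; "grasp_force": force on a finger pad.
Only numpy, scipy, OpenCV 4.12 (cv2) and the standard library are available. Lean on these libraries where they do the work, as an engineer would, in place of code of your own. Each camera call takes 0.05 s, during which the arm holds its last target. There are 200 camera calls.

## Working session

There is one attempt and no reset: what is moved stays moved. The work goes in short steps, Python scripts to look and compute and a tool call to move; the robot and the scene stay as the last step left them, time stands still between calls to the robot, and variables do not carry over. Pictures are saved under pics/ and viewed, at most 10 in all, crops included, and the job is handed in when it is done.

```bash
ls; mkdir -p pics; python3 - <<'E'
from workcell import bot, eyes, get_obs, job_done
import cv2
for n in("top","side"):
    cv2.imwrite(f"pics/{n}0.png",eyes.camera(n)[:,:,::-1]); c=eyes.calibration(n); print(n,c)
o=get_obs(); print(o,bot.pinch_z)
E
```

```text
pics
workcell.py
top {'mtx': array([[521.16116405,   0.        , 276.72137943],
       [  0.        , 521.16116405, 212.95413899],
       [  0.        ,   0.        ,   1.        ]]), 'R': array([[-2.99199919e-02, -9.99552264e-01,  2.57493603e-04],
       [-9.95060575e-01,  2.97611439e-02, -9.47033607e-02],
       [ 9.46532953e-02, -3.08974551e-03, -9.95505503e-01]]), 't': array([0.00679396, 0.59832911, 1.82699804])}
side {'mtx': array([[445.68247954,   0.        , 278.47416229],
       [  0.        , 445.68247954, 210.09632637],
       [  0.        ,   0.        ,   1.        ]]), 'R': array([[ 0.8724414 , -0.48867467, -0.00656293],
       [-0.3811731 , -0.67198939, -0.63493096],
       [ 0.30586445,  0.55644167, -0.772541  ]]), 't': array([-0.49782949,  0.26918013,  1.18899724])}
{'clock': 0.1, 'joint_pos': array([ 1.30897942e+00,  2.41361094e-01,  3.88763723e-03,  1.33525287e+00,
       -7.87383909e-06,  1.57078517e+00]), 'joint_vel': array([-0.00149618, -0.00152068,  0.00481012,  0.0002319 , -0.0021006 ,
       -0.00062238]), 'tau': array([-1.42468605e-03, -3.73138511e+01,  2.53009987e+01,  1.07981317e-02,
       -4.34397145e-05,  5.53430837e-06]), 'eef_pos': array([0.12927189, 0.48240621, 0.23050125]), 'tool_rot': array([ 1.30529281e-01,  9.91443985e-01, -9.57256433e-04, -1.22068270e-04]), 'ft_force': array([-0.37615612, -0.06865116,  0.25494511]), 'ft_torque': array([-0.0803597 ,  0.00155066, -0.00899469]), 'grasp_force': 0.0, 'grip_width': 0.08520850857271796} 0.0187
```

View pics/top0.png

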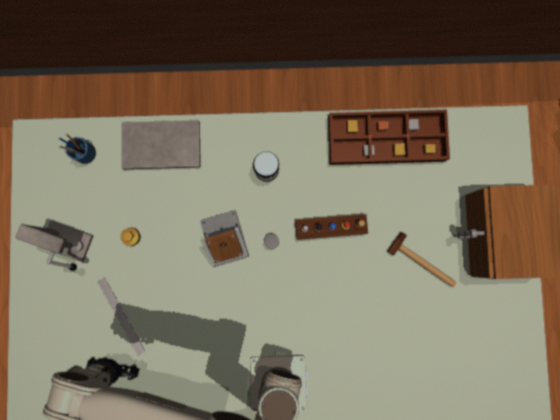

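View pics/side0.png

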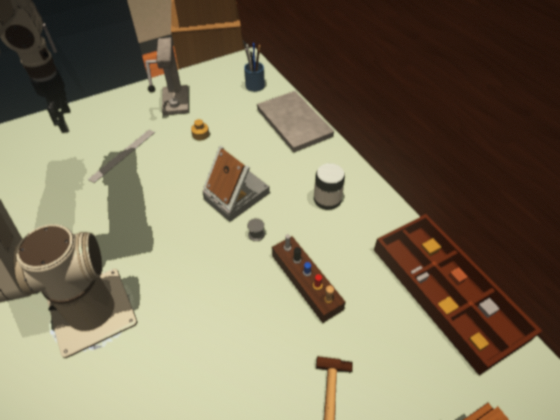

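The top view shows the jig at (225,238), left of the middle, with its lid up. The spool is at (271,241), the rack spans (297–367, 215–238), and the red pin is at (346,226), fourth from the left. The side view agrees: red pin (318,281), platen hole about (227,169). I'll enlarge both.

```bash
python3 - <<'E'
import cv2,numpy as np
t=cv2.imread("pics/top0.png");s=cv2.imread("pics/side0.png")
a=cv2.resize(t[200:272,190:380],None,fx=4,fy=4,interpolation=cv2.INTER_CUBIC)
b=cv2.resize(s[140:220,195:275],None,fx=3.75,fy=3.75,interpolation=cv2.INTER_CUBIC)
c=cv2.resize(s[230:310,265:345],None,fx=3.75,fy=3.75,interpolation=cv2.INTER_CUBIC)
o=np.zeros((588,760,3),np.uint8);o[:288]=a;o[288:588,:300]=b;o[288:588,310:610]=c
cv2.imwrite("pics/c0.png",np.clip(o*1.5,0,255).astype(np.uint8))
E
```

```text
(no output)
```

View pics/c0.png

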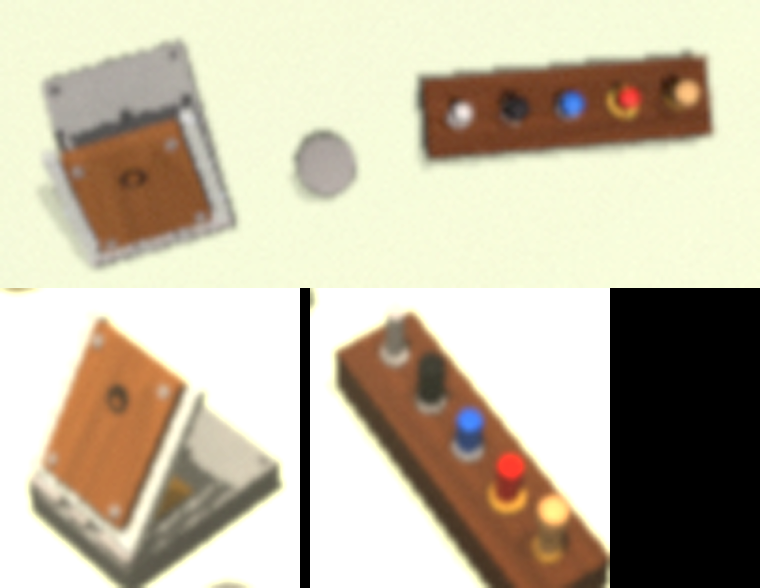

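Crop in full-image pixels:
- **Jig base:** top corners at (201,220.5), (235.2,210.5) and (249,256.5) in the top view.
- **Platen hole:** top (223.2,244.5), side (226.5,169.3).
- **Red pin top:** top (347.5,224.5), side (318.6,277.5).

```bash
cat > h.py <<'E'
import numpy as np, cv2
from workcell import bot, eyes, get_obs, job_done
from scipy.optimize import least_squares
def ray(n,p):
    c=eyes.calibration(n);R,t=np.array(c["R"]),np.array(c["t"])
    u=np.array([*p,1.0]);d=np.linalg.solve(c["mtx"],u)
    if n=="wrist":
        r=np.hypot(*d[:2]);d=np.array([*(d[:2]/r*np.sin(r)),np.cos(r)]) if r>0 else d
    d=R.T@d;return -R.T@t,d/np.linalg.norm(d)
def atz(n,p,z):
    o,d=ray(n,p);return o+d*(z-o[2])/d[2]
def tri(*obs):
    A=np.zeros((3,3));b=np.zeros(3)
    for n,p in obs:
        o,d=ray(n,p);M=np.eye(3)-np.outer(d,d);A+=M;b+=M@o
    return np.linalg.solve(A,b)
def proj(n,X):
    c=eyes.calibration(n);q=np.array(c["R"])@X+c["t"];K=c["mtx"]
    if n=="wrist":
        r=np.hypot(q[0],q[1]);th=np.arctan2(r,q[2]);q=np.array([q[0]/r*th,q[1]/r*th,1])
    return (K@(q/q[2]))[:2]
E
python3 - <<'E'
from h import *
np.set_printoptions(precision=4,suppress=True)
print("hole",tri(("top",(223.25,244.5)),("side",(226.5,169.3))))
print("pintop",tri(("top",(347.5,224.5)),("side",(318.6,277.5))),atz("top",(347.5,224.5),.095))
for p in[(201,220.5),(235.2,210.5),(249,256.5)]:print("c",atz("top",p,.036))
# rack top corners
for p in [(190+418/4,200+77/4),(190+705/4,200+57/4),(190+712/4,200+133/4),(190+427/4,200+158/4)]:print("r",atz("top",p,.05))
print("spool",atz("top",(271.5,241),.05))
# handle tops
for x in (460,515,572,687):print(atz("top",(190+x/4,200+{460:112,515:105,572:103,687:92}[x]/4),.1))
# fit platen hole: theta,yaw,jig xy
E
```

```text
hole [0.4886 0.1696 0.1417]
pintop [ 0.5463 -0.2531  0.0909] [ 0.545 -0.252  0.095]
c [0.5787 0.2577 0.036 ]
c [0.6107 0.1359 0.036 ]
c [0.4467 0.091  0.036 ]
r [ 0.5721 -0.0728  0.05  ]
r [ 0.5822 -0.3257  0.05  ]
r [ 0.5152 -0.3287  0.05  ]
r [ 0.5008 -0.0783  0.05  ]
spool [0.4982 0.0102 0.05  ]
[ 0.537  -0.1058  0.1   ]
[ 0.5416 -0.1529  0.1   ]
[ 0.5418 -0.2016  0.1   ]
[ 0.5483 -0.3002  0.1   ]
```

The rows are not in the units I measure in: shifts go in shares of 0.8 m and turns go in shares of 180 degrees. I convert before sending: -0.421 m / 0.8 = -0.5263, -0.385 m / 0.8 = -0.4813, 1.257 rad / 3.1416 = 0.4001.

>>> creep_tool --pt "0 0 0.0605 -0.075 -0.0375 0 0" --pt "0 0 0.1146 -0.1375 -0.0725 0 0" --pt "0 0 0.1719 -0.2063 -0.1063 0 0" --pt "0 0 0.2292 -0.275 -0.14 0 0" --pt "0 0 0.2865 -0.3438 -0.175 0 0" --pt "0 0 0.3438 -0.4125 -0.21 0 0" --pt "0 0 0.4001 -0.4813 -0.2438 0 0" --pt "0 0 0.4001 -0.5263 -0.2675 0 0" --pt "0 0 0.4001 -0.5263 -0.2675 0 0"

```text
clock: 1.23
eef_pos: [0.4821, 0.1651, 0.2304]
tool_rot: [0.69, 0.724, -0.001, -0.0]
ft_force: [-0.4, 0.9, -1.1]
grip_width: -0.0001
grasp_force: 0.0
```

Converted, 0.178 m / 0.8 = 0.2225, 0.15 m / 0.8 = 0.1875.

>>> creep_tool --pt "0 0 0 0 0 0.05 0" --pt "0 0 0 0 0 0.0875 0" --pt "0 0 0 0.0038 0.0175 0.1063 0" --pt "0 0 0 0.0075 0.035 0.1225 0" --pt "0 0 0 0.0113 0.05 0.1375 0" --pt "0 0 0 0.0138 0.0638 0.1538 0" --pt "0 0 0 0.0188 0.0838 0.1875 0" --pt "0 0 0 0.0213 0.0963 0.21 0" --pt "0 0 0 0.0213 0.0963 0.2213 0" --pt "0 0 0 0.0213 0.0963 0.2225 0"

```text
clock: 2.48
eef_pos: [0.5576, 0.1885, 0.0541]
tool_rot: [0.689, 0.725, 0.001, 0.001]
ft_force: [-0.7, -0.1, 6.1]
grip_width: 0.0003
grasp_force: 2.8
```

>>> creep_tool --pt "0 0 0 0 0 0.0013 0" --pt "0 0 0 0 0 0.0013 0"

```text
clock: 2.72
eef_pos: [0.5576, 0.1885, 0.0544]
tool_rot: [0.689, 0.725, 0.001, 0.001]
ft_force: [0.1, -1.0, 5.3]
grip_width: 0.0
grasp_force: 2.7
```

Converted, -0.15 m / 0.8 = -0.1875, -0.01 m / 0.8 = -0.0125.

>>> creep_tool --pt "0 0 0 0 0 0.0063 0" --pt "0 0 0 0 0 0.0063 0" --pt "0 0 0 0 -0.0125 -0.0625 0" --pt "0 0 0 0 -0.0375 -0.125 0" --pt "0 0 0 0 -0.0625 -0.1875 0.085" --pt "0 0 0 0 -0.0625 -0.1875 0.085" --pt "0 0 0 0 -0.0625 -0.1875 0.085"

```text
clock: 3.6
eef_pos: [0.5065, 0.1856, 0.2027]
tool_rot: [0.688, 0.725, 0.0, 0.0]
ft_force: [-0.5, 0.1, -0.1]
grip_width: 0.0544
grasp_force: 0.0
```

```bash
python3 - <<'E'
from h import *
im=eyes.camera("wrist");print(eyes.calibration("wrist"))
cv2.imwrite("pics/w1.png",im[:,:,::-1]);s=eyes.camera("side")[:,:,::-1]; cv2.imwrite("pics/s1.png",s)
b=cv2.resize(s[140:220,195:275],(240,240),interpolation=cv2.INTER_CUBIC)
o=np.zeros((420,800,3),np.uint8);o[:,:560]=im[:,:,::-1];o[:240,560:]=b
cv2.imwrite("pics/ws1.png",o)
E
```

```text
{'mtx': array([[325.1922621 ,   0.        , 278.53526819],
       [  0.        , 325.1922621 , 212.22516949],
       [  0.        ,   0.        ,   1.        ]]), 'R': array([[ 0.99864453,  0.05202837, -0.00146869],
       [ 0.04976772, -0.94623001,  0.31964346],
       [ 0.01524081, -0.31928328, -0.94753676]]), 't': array([-0.51464127,  0.1182695 ,  0.40451204])}
```

View pics/ws1.png

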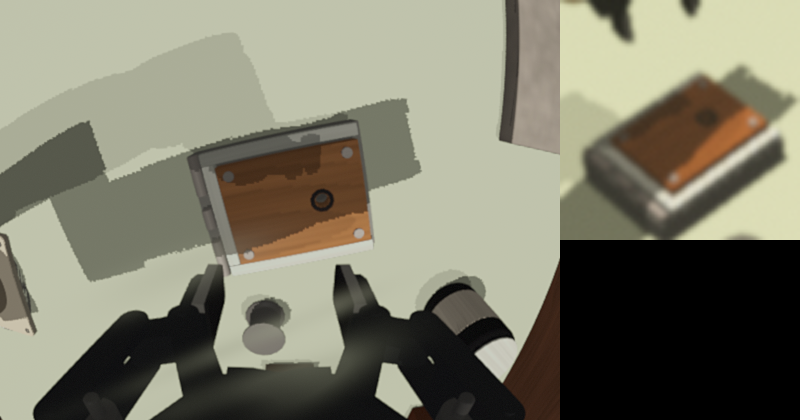

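The lid is folded down. The platen hole ring is at wrist pixel (321.5,200).

```bash
python3 - <<'E'
from h import *
g=cv2.cvtColor(cv2.imread("pics/w1.png"),cv2.COLOR_BGR2GRAY)[185:215,305:338]
m=(g<45).astype(np.uint8);n,l,st,ce=cv2.connectedComponentsWithStats(m);print(st,ce)
print(atz("wrist",(321.5,200),.0555), -np.array(eyes.calibration("wrist")["R"]).T@eyes.calibration("wrist")["t"])
# bolts for yaw
for p in[(228,177),(347,153),(359,234),(249,255)]:print(atz("wrist",p,.0555))
E
```

```text
[[  0   0  33  30 725]
 [  6   4  23  23 251]
 [ 20  16   2   3   5]
 [ 13  18   6   2   9]] [[15.73931034 14.42344828]
 [16.68924303 14.53784861]
 [20.4        16.8       ]
 [15.33333333 18.33333333]]
[0.54550998 0.18453435 0.0555    ] [0.50192974 0.26780866 0.34407253]
[0.45829844 0.20194769 0.0555    ]
[0.56508585 0.23013693 0.0555    ]
[0.58610551 0.15211396 0.0555    ]
[0.47935941 0.12428394 0.0555    ]
```

Converted, -0.439 m / 0.8 = -0.5488, 0.016 m / 0.8 = 0.02.

>>> creep_tool --pt "0 0 0 -0.075 0.0025 0 0.085" --pt "0 0 0 -0.15 0.005 0 0.085" --pt "0 0 0 -0.225 0.0075 0 0.085" --pt "0 0 0 -0.3 0.01 0 0.085" --pt "0 0 0 -0.375 0.0125 0 0.085" --pt "0 0 0 -0.45 0.0163 0 0.085" --pt "0 0 0 -0.5125 0.02 0 0.085" --pt "0 0 0 -0.5488 0.02 0 0.085" --pt "0 0 0 -0.5488 0.02 0 0.085" --pt "0 0 0 -0.5488 0.02 0 0.085"

```text
clock: 4.95
eef_pos: [0.5449, -0.2513, 0.2007]
tool_rot: [0.688, 0.725, -0.0, -0.002]
ft_force: [-0.1, 0.7, -0.6]
grip_width: 0.0854
grasp_force: 0.0
```

```bash
python3 - <<'E'
from h import *
im=eyes.camera("wrist");cv2.imwrite("pics/w2.png",im[:,:,::-1])
print(proj("wrist",np.array([.5463,-.2531,.095])))
E
```

```text
[280.29064242 213.31852364]
```

View pics/w2.png

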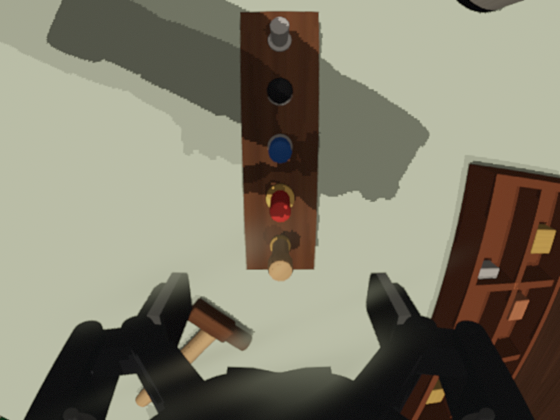

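The rack lies squarely between the fingers. The red handle top is at about (280,212) and matches the prediction. The neighbours are blue (280,150) and wood (281,270).

```bash
python3 - <<'E'
from h import *
im=cv2.imread("pics/w2.png").astype(int)
m=((im[...,2]>90)&(im[...,1]<40)&(im[...,0]<50)).astype(np.uint8)
n,l,st,ce=cv2.connectedComponentsWithStats(m)
k=1+st[1:,4].argmax();print(st[k],ce[k])
for z in(.095,.055):
  X=np.array([.5463,-.2531,z]);
  print(z,[proj("wrist",X+d).round(1) for d in np.array([[0,0,0],[.009,0,0],[0,.009,0],[0,-.009,0],[0,.013,0],[.013,0,0],[-.013,0,0]])])
c=np.array([255,180])
cv2.imwrite("pics/w2c.png",cv2.resize(im[180:230,250:310].astype(np.uint8),None,fx=10,fy=10,interpolation=cv2.INTER_NEAREST))
E
```

```text
[270 202  21  15 223] [279.46188341 209.41255605]
0.095 [array([280.3, 213.3]), array([291.4, 213.9]), array([280.9, 202.7]), array([279.7, 223.7]), array([281.2, 197.9]), array([296.3, 214.1]), array([264.3, 212.5])]
0.055 [array([280.2, 199.5]), array([289.8, 200. ]), array([280.7, 190.1]), array([279.6, 208.7]), array([280.9, 185.9]), array([294.1, 200.2]), array([266.2, 198.7])]
```

View pics/w2c.png

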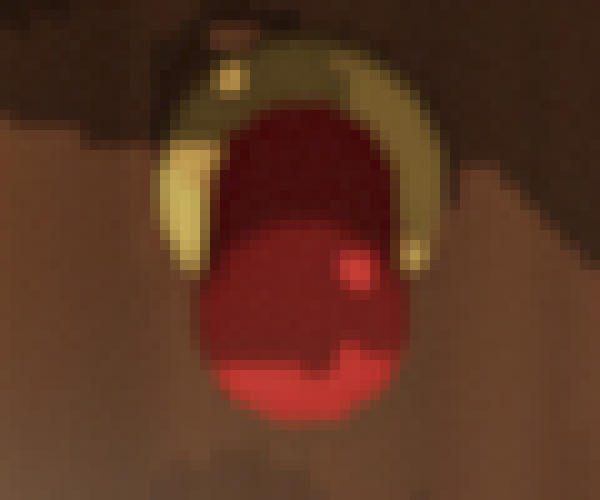

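Top disc centre is (280.3,212.3) and the flange's top edge is at row 183.5, so the pin is at about (0.5463,-0.252). Descending and gripping.

Converted, 0.139 m / 0.8 = 0.1738, 0.0014 m / 0.8 = 0.0018.

>>> creep_tool --pt "0 0 0 -0.0013 0.0018 0.0625 0.085" --pt "0 0 0 -0.0013 0.0018 0.125 0.085" --pt "0 0 0 -0.0013 0.0018 0.1625 0.085" --pt "0 0 0 -0.0013 0.0018 0.1738 0.085" --pt "0 0 0 -0.0013 0.0018 0.1738 0.04" --pt "0 0 0 -0.0013 0.0018 0.1738 0.01" --pt "0 0 0 -0.0013 0.0018 0.1738 0.005" --pt "0 0 0 -0.0013 0.0018 0.1738 0.005" --pt "0 0 0 -0.0013 0.0018 0.1738 0.005" --pt "0 0 0 -0.0013 0.0018 0.1738 0.005"

```text
clock: 6.25
eef_pos: [0.5474, -0.2532, 0.0647]
tool_rot: [0.689, 0.725, 0.0, 0.001]
ft_force: [-2.0, 1.0, 6.0]
grip_width: 0.0163
grasp_force: 58.4
```

Converted, 0.26 m / 0.8 = 0.325, 0.14 m / 0.8 = 0.175.

>>> creep_tool --pt "0 0 0 0 0 -0.0188 0.005" --pt "0 0 0 0 0 -0.0438 0.005" --pt "0 0 0 0 0 -0.0813 0.005" --pt "0 0 0 0 0 -0.125 0.005" --pt "0 0 0 0 0 -0.1625 0.005" --pt "0 0 0 0.0375 0 -0.1625 0.005" --pt "0 0 0 0.1 0 -0.1625 0.005" --pt "0 0 0 0.175 0 -0.1625 0.005" --pt "0 0 0 0.25 0 -0.1625 0.005" --pt "0 0 0 0.325 0 -0.1625 0.005"

```text
clock: 7.5
eef_pos: [0.5334, 0.0086, 0.1941]
tool_rot: [0.689, 0.725, 0.001, 0.0]
ft_force: [0.2, 0.2, -0.6]
grip_width: 0.0167
grasp_force: 58.6
```

>>> creep_tool --pt "0 0 0 0.0625 -0.0125 0 0.005" --pt "0 0 0 0.125 -0.0225 0 0.005" --pt "0 0 0 0.1875 -0.0275 0 0.005" --pt "0 0 0 0.2225 -0.0275 0 0.005" --pt "0 0 0 0.2225 -0.0275 0 0.005" --pt "0 0 0 0.2225 -0.0275 0 0.005"

```text
clock: 8.25
eef_pos: [0.5023, 0.183, 0.1936]
tool_rot: [0.689, 0.725, -0.0, 0.0]
ft_force: [-0.5, 0.7, -0.8]
grip_width: 0.0164
grasp_force: 58.6
```

```bash
python3 - <<'E'
from h import *
p=get_obs()["eef_pos"]; im=eyes.camera("wrist")[:,:,::-1];cv2.imwrite("pics/w3.png",im)
print(p,get_obs()["tool_rot"])
for d in[(-.0547),(-.0147),(-.0097)]:print(proj("wrist",p+[0,0,d]))
print(proj("wrist",np.array([.5457,.1845,.0555])))
cv2.imwrite("pics/w3c.png",cv2.resize(im[150:300,200:360],None,fx=4,fy=4,interpolation=cv2.INTER_CUBIC))
E
```

```text
[0.50226833 0.18304815 0.1935979 ] [ 6.88837232e-01  7.24916025e-01 -8.14780188e-05  1.32234467e-04]
[278.72898986 234.44591405]
[278.75253786 262.52937216]
[278.75608993 266.8582646 ]
[326.56072911 199.77992994]
```

View pics/w3c.png

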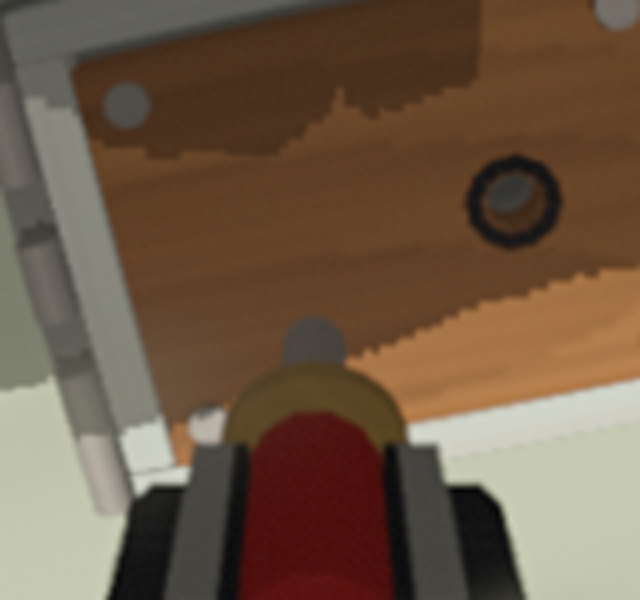

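Ring centre is at (328.5,200.2) and shaft centre column at about 278.5. The shaft's far edge is near row 229.5 and the flange's far edge near row 240.3. Now computing the offsets.

```bash
python3 - <<'E'
from h import *
print("hole",atz("wrist",(328.5,200.2),.0555))
p=get_obs()["eef_pos"]
for oy in(-.001,0,.001,.002):
  f=lambda r,z:proj("wrist",p+[0,oy+r,z]).round(1)
  print(oy,"tip",f(.003,-.0547),"cham",f(.005,-.0507),"fl",f(.013,-.0147),f(.013,-.0097),[proj("wrist",p+[s*.013,oy,-.0097])[0].round(1) for s in(-1,1)])
im=cv2.imread("pics/w3.png").astype(int)
print(im[222:246,278].tolist())
g=cv2.cvtColor(im.astype(np.uint8),cv2.COLOR_BGR2GRAY)[180:220,308:350]
n,l,st,ce=cv2.connectedComponentsWithStats((g<35).astype(np.uint8));print(st[1:],ce[1:])
t=eyes.camera("top");s=eyes.camera("side")
E
```

```text
hole [0.5475233  0.18420205 0.0555    ]
-0.001 tip [279.  232.2] cham [279.2 231.7] fl [280.  243.2] [280.1 247.1] [np.float64(254.4), np.float64(303.1)]
0 tip [279.1 230.8] cham [279.2 230.2] fl [280.1 241.5] [280.2 245.4] [np.float64(254.5), np.float64(303.2)]
0.001 tip [279.1 229.4] cham [279.3 228.8] fl [280.2 239.7] [280.3 243.6] [np.float64(254.5), np.float64(303.4)]
0.002 tip [279.2 227.9] cham [279.4 227.3] fl [280.3 238. ] [280.4 241.8] [np.float64(254.5), np.float64(303.5)]
[[42, 66, 98], [42, 67, 98], [41, 67, 98], [41, 67, 99], [42, 68, 100], [43, 68, 100], [47, 68, 96], [56, 68, 84], [62, 68, 75], [63, 68, 73], [62, 68, 74], [64, 70, 75], [63, 68, 74], [62, 69, 74], [62, 68, 75], [63, 68, 73], [63, 69, 75], [61, 69, 76], [49, 66, 78], [37, 63, 80], [33, 63, 80], [36, 65, 83], [37, 69, 87], [39, 71, 91]]
[[  9   9  23  23 185]] [[20.05405405 19.7027027 ]]
```

>>> creep_tool --pt "0 0 0 -0.0025 0.0375 0.025 0.005" --pt "0 0 0 -0.0025 0.0565 0.0563 0.005" --pt "0 0 0 -0.0025 0.0565 0.0738 0.005" --pt "0 0 0 -0.0025 0.0565 0.0738 0.005" --pt "0 0 0 -0.0025 0.0565 0.0738 0.005" --pt "0 0 0 -0.0025 0.0565 0.0738 0.005"

```text
clock: 9.15
eef_pos: [0.5478, 0.184, 0.1356]
tool_rot: [0.688, 0.725, 0.001, 0.0]
ft_force: [-0.2, 0.7, -0.6]
grip_width: 0.0168
grasp_force: 58.6
```

```bash
python3 - <<'E'
from h import *
p=get_obs()["eef_pos"]; im=eyes.camera("wrist")[:,:,::-1];cv2.imwrite("pics/w4.png",im)
print(p,get_obs()["ft_force"])
print(proj("wrist",np.array([.5473,.1843,.0555])),proj("wrist",p+[0,.001,-.0547]))
cv2.imwrite("pics/w4c.png",cv2.resize(im[190:270,230:330],None,fx=7,fy=7,interpolation=cv2.INTER_CUBIC))
E
```

```text
[0.54782368 0.18402997 0.13563184] [ 0.71728588 -0.79129209 -0.88132417]
[277.87423196 221.40344172] [278.71777827 233.75707795]
```

View pics/w4c.png

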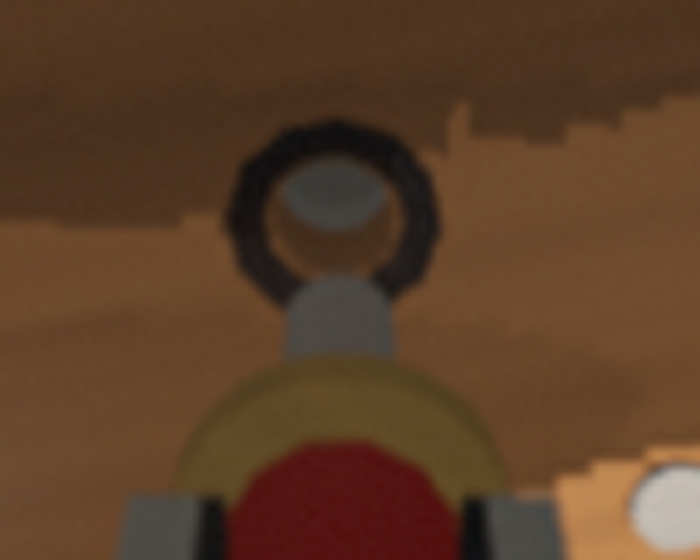

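Ring centre is at (277.7,221.1) and the pin axis at column 278.4, so they agree within 0.5 mm. Inserting.

Converted, 0.036 m / 0.8 = 0.045, 0.03 m / 0.8 = 0.0375.

>>> creep_tool --pt "0 0 0 -0.0004 -0.0005 0.0125 0.005" --pt "0 0 0 -0.0004 -0.0005 0.025 0.005" --pt "0 0 0 -0.0004 -0.0005 0.0375 0.005" --pt "0 0 0 -0.0004 -0.0005 0.045 0.005"

```text
clock: 9.7
eef_pos: [0.5465, 0.1833, 0.097]
tool_rot: [0.688, 0.725, -0.001, -0.0]
ft_force: [0.8, -0.6, -1.2]
grip_width: 0.0165
grasp_force: 58.6
```

>>> creep_tool --pt "0 0 0 0 0 0.0075 0.005" --pt "0 0 0 0 0 0.015 0.005" --pt "0 0 0 0 0 0.0225 0.005" --pt "0 0 0 0 0 0.0225 0.005"

```text
clock: 10.2
eef_pos: [0.5467, 0.1833, 0.0797]
tool_rot: [0.688, 0.725, -0.001, -0.0]
ft_force: [-0.6, -0.7, -1.2]
grip_width: 0.0168
grasp_force: 58.6
```

Converted, 0.0155 m / 0.8 = 0.0194, 0.0145 m / 0.8 = 0.0181.

>>> creep_tool --pt "0 0 0 0 0 0.0063 0.005" --pt "0 0 0 0 0 0.0113 0.005" --pt "0 0 0 0 0 0.015 0.005" --pt "0 0 0 0 0 0.0181 0.005" --pt "0 0 0 0 0 0.0194 0.005" --pt "0 0 0 0 0 0.0194 0.005" --pt "0 0 0 0 0 0.0194 0.005"

```text
clock: 11.08
eef_pos: [0.5472, 0.1835, 0.066]
tool_rot: [0.688, 0.725, 0.0, 0.0]
ft_force: [-2.4, -0.5, 7.1]
grip_width: 0.0161
grasp_force: 58.8
```

Converted, 0.004 m / 0.8 = 0.005, 0.002 m / 0.8 = 0.0025.

>>> creep_tool --pt "0 0 0 0 0 0.0025 0.005" --pt "0 0 0 0 0 0.005 0.005" --pt "0 0 0 0 0 0.005 0.005" --pt "0 0 0 0 0 0.005 0.005"

```text
clock: 11.58
eef_pos: [0.5474, 0.1836, 0.0646]
tool_rot: [0.688, 0.725, 0.001, 0.001]
ft_force: [-7.7, -2.3, 21.0]
grip_width: 0.0165
grasp_force: 61.0
```

Converted, -0.001 m / 0.8 = -0.0013.

>>> creep_tool --pt "0 0 0 0 -0.0013 0 0.005" --pt "0 0 0 0 -0.0013 0 0.005" --pt "0 0 0 0 -0.0013 0 0.005" --pt "0 0 0 0 -0.0013 0 0.005"

```text
clock: 12.08
eef_pos: [0.5473, 0.1836, 0.0647]
tool_rot: [0.689, 0.725, 0.002, 0.001]
ft_force: [-5.6, -2.6, 19.6]
grip_width: 0.0163
grasp_force: 60.8
```

```bash
python3 - <<'E'
from h import *
im=eyes.camera("wrist")[:,:,::-1]
cv2.imwrite("pics/w5c.png",cv2.resize(im[130:290,170:370],None,fx=3,fy=3,interpolation=cv2.INTER_CUBIC))
E
```

```text
(no output)
```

View pics/w5c.png

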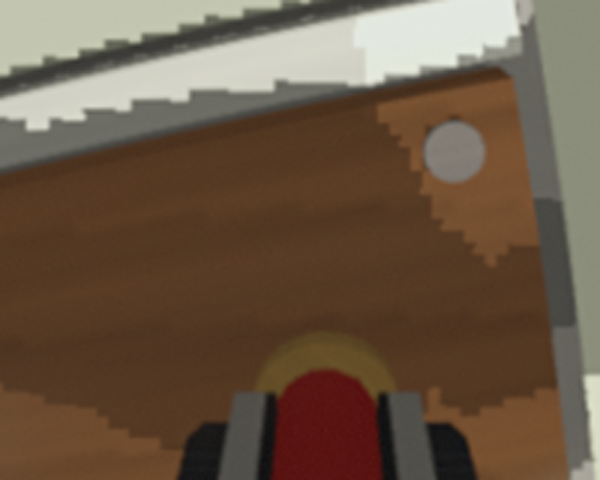

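The flange sits flat on the platen at crop (325,390), the fingers are clear of the jig, and the push is a steady 20 N against the hard stop. Handing in.

```bash
python3 -c "
from workcell import bot, eyes, get_obs, job_done
print(job_done())"
```

```text
the job is handed in; nothing more can be done
None
```

I handed the job in at about 12 s, with the upper half folded down and the red pin pushed home and still gripped with a steady push of about 20 N; the hand-in returned no verdict.

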